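# Lock the marble hopper into its feeder and shut the gate

### The job

Get the marble run ready for filling: take the orange funnel hopper with the bar handle, lower its two pins through the gaps of the grey bayonet socket on the feeder, and twist it clockwise (seen from above) until it is cammed down tight against its stop. Then, with the hopper locked, shut the gate by swinging the feeder's lever all the way over to the end away from the robot, and let go of everything. Do not shift the other things on the shelf.

Things in the scene. Friction and masses are not known exactly. Their poses are not given: they have to be found in the camera images.
- hopper: Loose orange hopper, 0.16 kg, upright, 90 mm high. Origin: centre of its flat underside, z up. Round spigot 49 mm wide, 29 mm high; above it an open funnel bowl, 88 mm wide at 60 mm height, bridged by a bar handle along x. Two 8 mm thick steel pins stick out of the spigot along +x and -x, under the bar's ends, reaching 36 mm from the axis, centred 9 mm up. Half a turn makes no difference.
- hopper_bar (a point): Centre of the hopper's bar handle, on its axis, 81 mm above its underside. The bar lies along x: 92 mm long, 12 mm wide, 18 mm high (72 to 90 mm above the underside), with free space below and beside it over the open bowl.
- feeder: Fixed feeder: base plate 110 x 185 x 8 mm; round grey socket with bare-metal lips, 92 mm wide, top about 57 mm above the table, open upwards; outlet chute towards +x; gate lever beside the socket towards -y. Origin: on the table under the socket's axis; z up, x roughly away from the robot. When the hopper is locked its bar lies along the feeder's y axis.
- socket (a point): On the socket's axis at the top of the unpressed seal, 36 mm above the table; axes as the feeder's. Two lips, 54 mm bore, overhang it, their top about 21 mm higher. With its pins in the gaps the hopper drops in until its underside is at this point. Clockwise, ramps under the lips then force it down about 3.5 mm, pulling from about 30 degrees of turn, level from 56, stop at 75.
- gap (a point): Middle of one of the two gaps between the lips, 33 mm from the socket's axis, as high as socket; the other is opposite. The line through both is the feeder's x axis turned 15 degrees clockwise (from above); pins within about 8 degrees of it pass. Anticlockwise turning is blocked.
- seal (a joint): Travel of the black sprung seal disc at the bottom of the socket, m: 0.0004 when empty, positive pressed down, at most 0.0055. Spring 2.2 N per mm; about 0.001 under the hopper's weight, about 0.0035 when the hopper is locked.
- gate (a joint): Angle of the gate lever, rad: 0 = open, leaning 0.5 rad from upright towards the feeder's -x (to the robot); 1.0 = shut, leaning 0.5 rad towards the feeder's +x. Light friction (about 1 N at the tip), stays where it is left.
- gate_tip (a point): Centre of the black ball, 26 mm wide, on the end of the gate lever: a 10 mm rod, 70 mm from its pivot to this point. Pivot 30 mm above the table, 90 mm from the socket's axis towards the feeder's -y; it swings in the feeder's x-z plane. Housing under it 70 x 50 mm, at most 43 mm above the table.
- jar: Bystander: glass jar of blue marbles, 72 mm in diameter, 99 mm high; origin under its centre.
- ramekin: Bystander: white ceramic ramekin of steel jacks, 68 mm in diameter, 36 mm high; origin under its centre.
- cup: Bystander: orange funnel-shaped cup without handle or pins, 80 mm across the rim, 70 mm high; origin under its centre.
- ball_center (a point): Bystander: centre of a black silicone ball, 40 mm in diameter, lying on a steel ring.
Things that resemble listed ones, but are neither listed nor needed, are in the scene too. Leave any purple look-alike of the hopper alone.

How it is judged:
By the outcome, as a careful person would: the job done as asked, in the order asked, and still so for the second after the job is handed in, with the robot touching nothing.
It also fails if it takes over 64 s, if anything falls off the work surface, if the arm or the gripper's body presses on something with over 40 N, if the wrist force passes 120 N, or if a joint passes its speed limit or range.

### The arm

A 6-joint arm with a two-finger parallel gripper is mounted at the origin on the work surface. World frame = base frame: x ahead of the robot, y to its left, z up, the work surface at z = 0. Lengths are in m, angles in rad, forces in N, time in s.
With the tool pointing down it reaches from about 0.25 to 0.775 m from the base axis. Payload 4 kg.
Tool frame: the origin (TCP) lies between the finger pads; the fingertips stand 11 mm ahead of it and the grasp point (between the pads) lies 8 mm behind it (bot.tips_ahead is the distance from the TCP to the fingertips, in m); x points along the fingers, y is the direction in which the jaws open and shut, and the axes are right-handed (so a half turn about x gives the same grasp; the last joint's range is limited). The gripper opens to 85 mm and grips with 20 to 120 N. Pads are 22 mm wide; open, the fingers measure 114 mm over their backs; the gripper's body (76 mm by 85 mm) begins 54 mm behind the grasp point. The pads swing forward as they close: fully open they stand 13 mm farther back than shut.
Start: joints at [1.175, 0.087, 1.371, -0, 1.684, -0.103], TCP at [0.159, 0.527, 0.242] pointing down, gripper open.
Joint ranges: [-3.1, 3.1], [-0.76, 2.03], [0.27, 2.55], [-1.08, 4.22], [0.17, 2.65], [-2.57, 2.57]. Speed limits (rad/s): [2.79, 2.79, 3.14, 3.14, 3.14, 3.14].

### API

Orientations are given as [roll, pitch, yaw] about the fixed x, y, z axes, in that order (R = Rz(yaw) Ry(pitch) Rx(roll)).
In Python, from cell import readout, camera, calibration, bot, finder gives the robot as it stands.
- The arm moves only by the tool play_rows, never from a script. Its argument "series" is a list of rows, each a list of 6 numbers: the shift along the world's x, y, z in mm, then the turn, a rotation vector about the world's x, y, z in rad. A call has 1 to 12 rows; each row shifts and turns the commanded pose from where the row before left it; what a row does not reach is not made up. A row lasts 1/8 s, in which the tool goes at most 62.5 mm and 10.7 degrees, less where a joint would pass 70% of its speed; a pose out of reach is approached as far as the arm can. A call is refused whole if a number of a shift passes 62.5 or a number of a turn 0.188, either way. A call with a gripper value outside its range is refused whole. "claw" is the gripper's target within -1 to 1 (fully open at 1, half-way at 0, shut at -1), set as the call begins (left out, the last holds). The fingers move at their own pace and stop on an object; "squeeze" is the grip in N (left out, the last holds). Time passes only in rows, so rows that do not move let the fingers close. It gives the time, the measured TCP pose, the force and the opening at its end, in the units of the state.
- readout.get_obs(): the state, without advancing time (a new reading comes with each control period).
- camera(name): name is "scene" or "top" or "wrist"; returns (picture, depth): 400x640x3 uint8, blue, green, red; 400x640 float32, m along the optical axis (not along the pixel's ray), 0 where there is no reading.
- calibration(name): a dict with "camera_matrix" (3x3 intrinsics, pixels), "origin" and "orientation" of the camera in the world; the wrist camera has in their place "tool_from_camera" (4x4, takes a point from camera to tool coordinates, whose origin is the TCP and whose axes are the tool frame's). Camera axes: x right, y down, z forward; pixel columns grow to the right and rows downward; lengths in m; the calibration is good to about 2 mm. A picture is of the moment at which its call begins: read the wrist's pose just before it. calibration takes no time and is no camera call.
- bot.sign_off(): hands the job in, once; it reports no verdict.
Trained networks look in the newest picture that a camera, given by its name, has taken for a name from the list of things; names that differ only in an ending like _2 or _b are one class to them, and where a whole thing is asked for, a point or a joint stands for the part that bears it (a point fixed in the world has none). Each returns a list of dicts, best first, with "confidence" (0 to 1); they miss things now and then, are a little off and sometimes report something else, mostly with a low value. They report only what shows in the picture. A call takes as long as a camera call. They do not tell look-alikes from the thing itself.
- finder.boxes_of(camera, name): "extent" ([left, top, right, bottom] in pixels, round what is visible of it).
The state is a dict: "time": time; "joint_pos": joint angles; "joint_velocities": joint speeds; "joint_torque": joint torques, N m; "tool_pos": TCP position; "ee_rot": TCP orientation; "force": force on the tool from outside, world axes, zero at the start; "torque": the same for the moment, N m; "gripper_width": finger opening in m.
Only numpy, scipy, OpenCV 4.12 (cv2) and the standard library are available. Lean on these libraries where they do the work, as an engineer would, in place of code of your own. Each camera call takes 0.05 s, during which the arm holds its last target. There are 200 camera calls.

## Working session

There is one attempt and no reset: what is moved stays moved. The work goes in short steps, Python scripts to look and compute and a tool call to move; the robot and the scene stay as the last step left them, time stands still between calls to the robot, and variables do not carry over. Pictures are saved under pics/ and viewed, about 8 in all and at most 12, crops included, and the job is handed in when it is done.

Besides the shell and the picture viewer there is one more tool, called after ">>>" by a JSON object that holds its "op" and its "data", one argument or row to a line. play_rows: Moves the arm, as the interface text tells. Its arguments: {"type":"object","properties":{"series":{"type":"array"},"claw":{"type":"number"},"squeeze":{"type":"number"}},"required":["series"]}

```bash
mkdir -p pics; cat > h.py <<'E'
import numpy as np, cv2
from scipy.spatial.transform import Rotation as R
from cell import readout, camera, calibration, bot, finder
def pose(name):
    c=calibration(name); K=np.array(c["camera_matrix"])
    if name=="wrist":
        o=readout.get_obs(); T=np.eye(4); T[:3,:3]=R.from_euler('xyz',o["ee_rot"]).as_matrix(); T[:3,3]=o["tool_pos"]
        return K,T@np.array(c["tool_from_camera"])
    T=np.eye(4); q=np.array(c["orientation"]); T[:3,3]=c["origin"]
    T[:3,:3]=q if q.shape==(3,3) else (R.from_quat(q) if q.size==4 else R.from_euler('xyz',q)).as_matrix()
    return K,T
def shot(name):
    K,T=pose(name); im,d=camera(name)
    v,u=np.mgrid[:400,:640]
    P=np.stack([(u-K[0,2])/K[0,0]*d,(v-K[1,2])/K[1,1]*d,d],-1)@T[:3,:3].T+T[:3,3]
    P[d==0]=np.nan
    return im,d,P
E
python3 - <<'E'
from h import *
print(calibration("scene")); print(calibration("top")); print(readout.get_obs())
a,_,P=shot("scene"); b,_,Q=shot("top")
np.savez("s0.npz",a=a,P=P,b=b,Q=Q)
for n in ["hopper","feeder","gate_tip","jar","ramekin","cup","ball_center"]:
    for c in ["scene","top"]: print(n,c,[(np.round(x["extent"]).tolist(),round(x["confidence"],2)) for x in finder.boxes_of(c,n)[:3]])
cv2.imwrite("pics/scene.png",a); cv2.imwrite("pics/top.png",b)
E
```

```text
{'camera_matrix': array([[397.35725779,   0.        , 317.43485439],
       [  0.        , 397.35725779, 193.42169424],
       [  0.        ,   0.        ,   1.        ]]), 'origin': array([0.98640548, 0.54493397, 0.63260176]), 'orientation': array([-2.26992419e+00,  6.83667395e-04,  2.39117650e+00])}
{'camera_matrix': array([[409.39872787,   0.        , 321.19042642],
       [  0.        , 409.39872787, 196.50776574],
       [  0.        ,   0.        ,   1.        ]]), 'origin': array([0.42997728, 0.04488008, 1.1444151 ]), 'orientation': array([-3.01732621, -0.01396066, -1.58727517])}
{'time': 0.0, 'joint_pos': array([ 1.17491875e+00,  8.79853825e-02,  1.37226925e+00,  8.66168912e-06,
        1.68357070e+00, -1.03114666e-01]), 'joint_velocities': array([-0.00181949, -0.00124504,  0.0006441 ,  0.00143738,  0.00117781,
        0.00024075]), 'joint_torque': array([ 8.32556325e-04, -3.51861513e+01, -3.13276362e+01, -1.53486699e-04,
        1.08351107e-02,  9.58502568e-06]), 'tool_pos': array([0.15855857, 0.52616344, 0.24111486]), 'ee_rot': array([-1.67776679,  1.56856362, -1.97052874])
[... 282 characters left out ...]
, 0.8), ([420.0, 192.0, 457.0, 221.0], 0.61)]
feeder scene [([295.0, 202.0, 399.0, 298.0], 0.85)]
feeder top [([248.0, 192.0, 263.0, 211.0], 0.68), ([230.0, 166.0, 302.0, 229.0], 0.65)]
gate_tip scene [([319.0, 202.0, 331.0, 232.0], 0.76)]
gate_tip top [([283.0, 187.0, 292.0, 200.0], 0.63), ([228.0, 165.0, 304.0, 226.0], 0.59)]
jar scene []
jar top [([323.0, 125.0, 350.0, 165.0], 0.56)]
ramekin scene [([316.0, 151.0, 344.0, 177.0], 0.93)]
ramekin top [([337.0, 255.0, 364.0, 279.0], 0.7)]
cup scene [([369.0, 296.0, 424.0, 354.0], 0.72)]
cup top [([179.0, 153.0, 208.0, 181.0], 0.79)]
ball_center scene [([460.0, 261.0, 484.0, 282.0], 0.63)]
ball_center top [([228.0, 167.0, 304.0, 230.0], 0.75)]
```

```bash
python3 - <<'E'
import cv2
b=cv2.imread("pics/top.png"); a=cv2.imread("pics/scene.png")
cv2.imwrite("pics/top_c.png",cv2.resize(b[110:290,160:480],None,fx=2.5,fy=2.5,interpolation=cv2.INTER_CUBIC))
cv2.imwrite("pics/scene_c.png",cv2.resize(a[100:370,170:510],None,fx=2.2,fy=2.2,interpolation=cv2.INTER_CUBIC))
E
```

```text
(no output)
```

View pics/top_c.png

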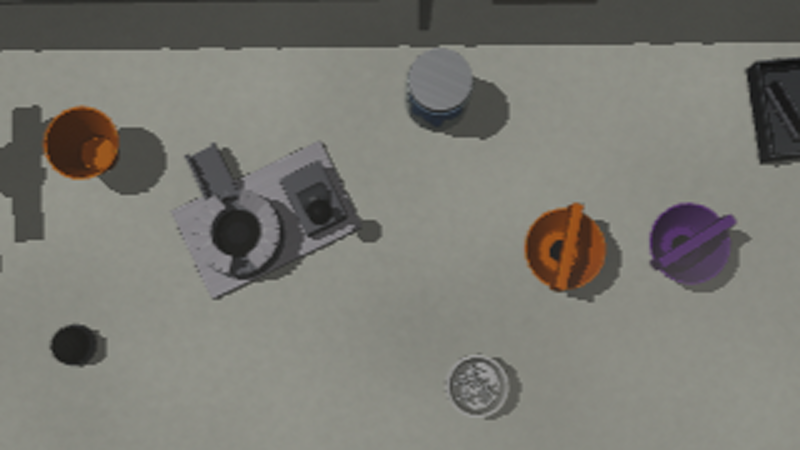

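View pics/scene_c.png

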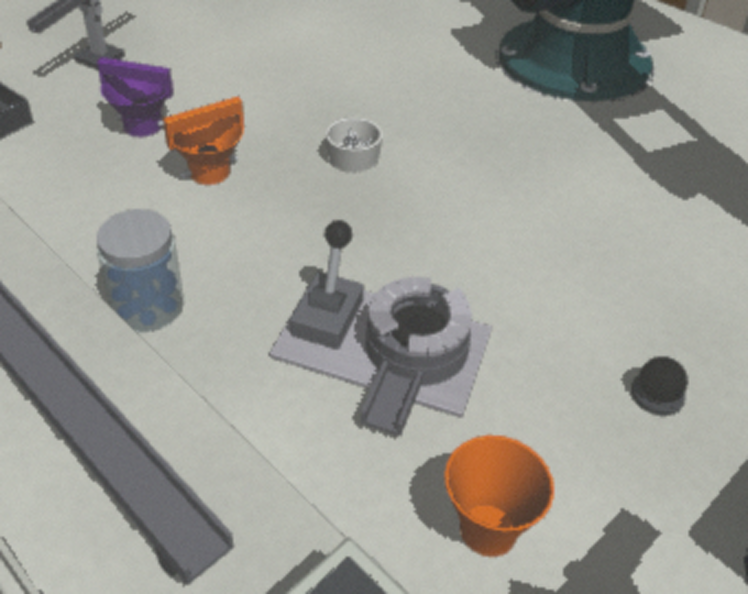

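The top crop shows two hopper candidates. The orange one with a bar is at top px (386,209) and the purple look-alike at (436,207); I want the orange one. The orange cup at (193,167) has no bar. The socket is at (255,203) with the chute up-left, and the lever is at about (287,193).

```bash
python3 - <<'E'
from h import *
z=np.load("s0.npz"); b,Q,a,P=z["b"],z["Q"],z["a"],z["P"]
def rep(n,m,X):
    p=X[m]; p=p[np.isfinite(p).all(1)]
    (c,s,ang)=cv2.minAreaRect((p[:,:2]*1000).astype(np.float32)); ev=np.linalg.eigh(np.cov(p[:,:2].T))[1][:,1]
    print(n,len(p),"rect",np.round(c,1),np.round(s,1),round(ang,1),"mean",p.mean(0).round(4),"dir",round(np.degrees(np.arctan2(ev[1],ev[0])),1),"z",np.nanpercentile(p[:,2],[5,95]).round(3))
def win(x0,y0,x1,y1):
    m=np.zeros((400,640),bool); m[y0:y1,x0:x1]=1; return m
w=win(362,185,410,238); hb=Q[...,2]
rep("bar",w&(hb>.078),Q); rep("bowl",w&(hb>.045),Q)
print("table z",np.nanmedian(Q[230:250,300:330,2]))
w=win(220,155,310,235)
rep("plate",w&(hb>.004)&(hb<.014),Q)
rep("feeder all",w&(hb>.004),Q)
w2=win(235,180,275,225)
rep("socket",w2&(hb>.05),Q)
p=Q[w2&(hb>.05)][:,:2].astype(np.float32)*1000
print(cv2.minEnclosingCircle(p))
rep("ball",win(275,180,300,205)&(hb>.075),Q)
for n,bx in dict(jar=(318,120,355,168),ram=(332,248,370,285),cup=(172,145,215,190),ball=(175,235,205,260),purple=(415,185,465,235)).items(): rep(n,win(*bx)&(hb>.02),Q)
# scene view
hs=P[...,2]
rep("bar scene",win(205,120,255,170)&(hs>.078)&(a[...,2]>1.5*a[...,0]),P)
w=win(290,195,405,305); rep("sock scene",win(330,215,395,290)&(hs>.05),P); print(cv2.minEnclosingCircle(P[win(330,215,395,290)&(hs>.05)][:,:2].astype(np.float32)*1000))
rep("ball scene",win(312,198,335,218)&(hs>.07)&(a.max(2)<90),P)
rep("plate scene",w&(hs>.004)&(hs<.013),P)
E
```

```text
bar 181 rect [ 528.7 -143.5] [12.4 91.4] 75.6 mean [ 0.5286 -0.1429  0.0897] dir 165.8 z [0.085 0.093]
bowl 532 rect [ 529.4 -143.5] [84.4 86.1] 42.8 mean [ 0.5299 -0.1458  0.0671] dir 166.5 z [0.047 0.093]
table z 0.0005418892522619512
plate 1255 rect [581.6 186.7] [252.  223.2] 89.3 mean [0.5772 0.1765 0.0081] dir 112.1 z [0.004 0.012]
feeder all 2972 rect [581.6 186.7] [252.  223.2] 89.3 mean [0.5743 0.1831 0.0272] dir 104.7 z [0.005 0.056]
socket 419 rect [552.9 206.9] [86.1 90.8] 14.0 mean [0.5524 0.2055 0.0535] dir 112.0 z [0.05  0.058]
((553.7442626953125, 207.07379150390625), 46.1923942565918)
ball 80 rect [566.8 114.6] [23.3 23.6] 3.2 mean [0.5664 0.1137 0.1033] dir 156.6 z [0.097 0.109]
jar 691 rect [703.2 -12.7] [68.8 68.3] 41.1 mean [ 0.6985 -0.0116  0.0903] dir 166.4 z [0.04  0.103]
ram 215 rect [385.1 -49.7] [64.9 63.7] 88.3 mean [ 0.3838 -0.0506  0.0316] dir 80.0 z [0.022 0.039]
cup 508 rect [648.7 368.8] [77.8 76.6] 46.6 mean [0.6555 0.3792 0.0521] dir 146.7 z [0.025 0.071]
ball 177 rect [436.  387.6] [35.1 34.8] 89.4 mean [0.436  0.3859 0.0364] dir 176.5 z [0.026 0.043]
purple 855 rect [ 532.1 -277.5] [84.6 85.8] 68.2 mean [ 0.5334 -0.2803  0.0547] dir 126.7 z [0.029 0.091]
bar scene 67 rect [ 562.3 -151.2] [13.9 25.6] 73.6 mean [ 0.5638 -0.1499  0.0853] dir 166.6 z [0.079 0.09 ]
sock scene 520 rect [554.2 206.8] [87.2 91.5] 13.0 mean [0.555  0.2097 0.0519] dir 127.7 z [0.05  0.056]
((554.42529296875, 207.06866455078125), 46.86410903930664)
ball scene 107 rect [571.5 117.4] [16.6 22.3] 56.1 mean [0.5728 0.1183 0.0997] dir 136.5 z [0.09  0.106]
plate scene 1397 rect [593.  188.7] [154.7 185.2] 25.0 mean [0.592  0.1966 0.0071] dir 123.7 z [0.005 0.011]
```

```bash
cat >> h.py <<'E'
def st():
    o=readout.get_obs(); M=R.from_euler('xyz',o["ee_rot"]).as_matrix()
    print("t",round(o["time"],2),"p",(o["tool_pos"]*1000).round(1),"x",M[:,0].round(3),"ytool deg",round(np.degrees(np.arctan2(M[1,1],M[0,1])),2),"j",np.round(o["joint_pos"],2),"F",np.round(o["force"],1),"T",np.round(o["torque"],2),"w",round(o["gripper_width"]*1000,1))
    return o,M
E
python3 -c "
from h import *
st();print(calibration('wrist'))"
```

```text
t 0.8 p [158.8 526.6 242.4] x [ 0.  0. -1.] ytool deg 73.23 j [ 1.17  0.09  1.37  0.    1.68 -0.1 ] F [ 0.  -0.2 -0.4] T [-0.03 -0.   -0.01] w 85.2
{'camera_matrix': array([[350.2046658 ,   0.        , 323.44067195],
       [  0.        , 350.2046658 , 199.69629834],
       [  0.        ,   0.        ,   1.        ]]), 'tool_from_camera': array([[-1.76983883e-04, -2.61842539e-01,  9.65110591e-01,
        -1.31652971e-01],
       [ 9.99999975e-01, -1.76575738e-04,  1.35475499e-04,
        -4.40812284e-04],
       [ 1.34941866e-04,  9.65110591e-01,  2.61842564e-01,
        -6.57258964e-02],
       [ 0.00000000e+00,  0.00000000e+00,  0.00000000e+00,
         1.00000000e+00]])}
```

>>> {"op": "play_rows", "data": {
  "series": [
    [40,-40,0,0,0,0.044],
    [43,-43,0,0,0,0],
    [43,-43,0,0,0,0],
    [43,-43,0,0,0,0],
    [43,-43,0,0,0,0],
    [43,-43,0,0,0,0],
    [43,-43,0,0,0,0],
    [40,-40,0,0,0,0],
    [0,0,0,0,0,0],
    [0,0,0,0,0,0]
  ],
  "claw": 0.2
}}

```text
time: 2.05
tool_pos: [0.4965, 0.1887, 0.2422]
ee_rot: [2.821, 1.57, 2.571]
force: [-0.0, -0.3, -0.1]
gripper_width: 0.0512
```

```bash
python3 - <<'E'
from h import *
st()
a,d,P=shot("wrist"); np.savez("w1.npz",a=a,P=P)
cv2.imwrite("pics/w1.png",a)
E
```

```text
t 2.05 p [496.5 188.7 242.2] x [-0.001  0.001 -1.   ] ytool deg 75.72 j [ 0.26  0.05  1.42  0.    1.68 -1.07] F [-0.  -0.3 -0.1] T [-0.03  0.01  0.03] w 51.2
```

View pics/w1.png

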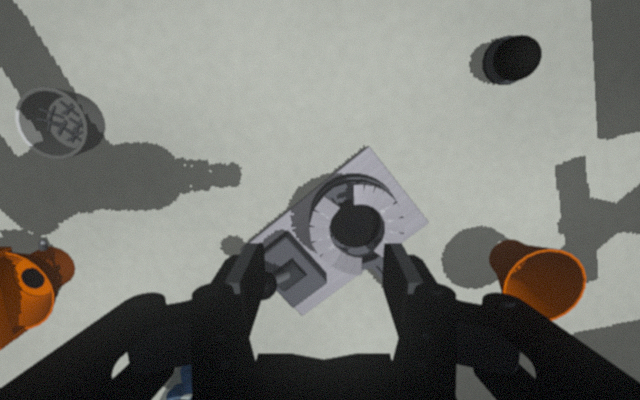

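The wrist view shows the socket at (357,225), with gaps at about (340,190) and (370,262), and the lever ball partly hidden at (262,285). Now fitting the yaw.

```bash
python3 - <<'E'
from h import *
z=np.load("w1.npz"); a,P=z["a"],z["P"]; h=P[...,2]
m=np.zeros((400,640),bool); m[165:275,300:415]=1
# lip top points
L=P[m&(h>.050)&(h<.062)]; print(len(L),"z",np.median(L[:,2]))
from scipy.optimize import least_squares
# outer boundary circle: robust - use hull
hull=cv2.convexHull((L[:,:2]*1000).astype(np.float32))[:,0]
f=lambda p:np.hypot(hull[:,0]-p[0],hull[:,1]-p[1])-p[2]
r=least_squares(f,[554,207,46],loss="soft_l1"); print("circle",r.x.round(1))
c=r.x[:2]
W=(P[m][:,:2]*1000-c); rr=np.hypot(*W.T); zz=P[m][:,2]
th=np.degrees(np.arctan2(W[:,1],W[:,0]))
k=(rr>29)&(rr<36)
for t in range(-180,180,5):
    q=k&(th>=t)&(th<t+5)
    if q.sum() and np.nanmedian(zz[q])<.054: print(t,q.sum(),np.nanpercentile(zz[q],[10,50,90]).round(3))
# plate edges: table/plate boundary, near edge
m2=np.zeros((400,640),bool); m2[140:320,240:435]=1
pl=m2&(h>.0045)&(h<.0125); mk=cv2.morphologyEx(pl.astype(np.uint8),cv2.MORPH_OPEN,np.ones((3,3)))
pp=(P[mk>0][:,:2]*1000).astype(np.float32); print("plate",cv2.minAreaRect(pp))
s=cv2.resize(a[140:330,230:440],None,fx=3.5,fy=3.5,interpolation=cv2.INTER_CUBIC); cv2.imwrite("pics/w1c.png",np.clip(s*1.5,0,255).astype(np.uint8))
E
```

```text
3361 z 0.051794075829667996
circle [554.  207.1  46.1]
-180 15 [0.029 0.03  0.031]
-175 16 [0.029 0.03  0.031]
-170 17 [0.029 0.03  0.031]
-165 18 [0.029 0.03  0.031]
-160 23 [0.03  0.031 0.049]
-155 38 [0.03  0.049 0.052]
-150 22 [0.05  0.051 0.052]
-145 20 [0.05  0.051 0.052]
-140 20 [0.051 0.051 0.052]
-135 23 [0.051 0.051 0.052]
-130 18 [0.051 0.051 0.052]
-125 22 [0.051 0.051 0.052]
-120 20 [0.051 0.052 0.053]
-115 19 [0.051 0.052 0.053]
-110 19 [0.051 0.051 0.052]
-105 21 [0.051 0.051 0.052]
-100 19 [0.051 0.051 0.052]
-95 20 [0.05  0.052 0.052]
-90 19 [0.051 0.051 0.052]
-85 18 [0.051 0.052 0.053]
-80 18 [0.051 0.052 0.052]
-75 18 [0.051 0.051 0.052]
-70 21 [0.05  0.051 0.052]
-65 21 [0.03  0.051 0.052]
-60 24 [0.03  0.051 0.053]
-55 24 [0.03  0.051 0.052]
-50 24 [0.03  0.051 0.052]
-45 28 [0.03  0.052 0.053]
-40 32 [0.029 0.052 0.053]
-35 27 [0.03  0.053 0.054]
-30 32 [0.029 0.054 0.055]
-5 18 [0.029 0.03  0.031]
0 16 [0.029 0.03  0.03 ]
5 16 [0.029 0.03  0.03 ]
10 14 [0.03  0.03  0.032]
15 16 [0.029 0.03  0.031]
20 14 [0.029 0.03  0.03 ]
25 17 [0.031 0.052 0.052]
30 25 [0.035 0.051 0.052]
35 25 [0.033 0.051 0.052]
40 16 [0.03  0.036 0.051]
45 15 [0.029 0.031 0.052]
50 22 [0.03  0.051 0.052]
55 24 [0.03  0.051 0.052]
60 19 [0.03  0.051 0.052]
65 25 [0.039 0.051 0.053]
70 20 [0.029 0.051 0.052]
75 22 [0.049 0.051 0.052]
80 20 [0.05  0.051 0.052]
85 21 [0.051 0.051 0.052]
90 18 [0.05  0.052 0.052]
95 22 [0.051 0.051 0.052]
100 19 [0.051 0.052 0.053]
105 20 [0.05  0.051 0.052]
110 20 [0.05  0.051 0.053]
115 20 [0.05  0.051 0.052]
120 18 [0.051 0.052 0.052]
125 21 [0.05  0.051 0.053]
130 22 [0.05  0.052 0.053]
135 19 [0.051 0.052 0.053]
140 18 [0.052 0.053 0.054]
145 21 [0.052 0.053 0.054]
175 21 [0.029 0.03  0.053]
plate ((572.0100708007812, 180.13925170898438), (110.02747344970703, 184.20504760742188), 25.077877044677734)
```

View pics/w1c.png

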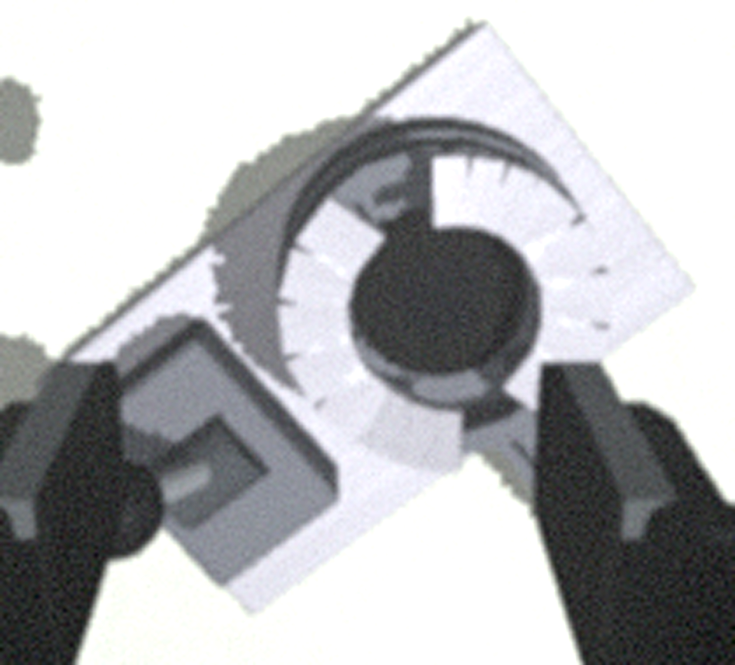

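Three cameras agree on the socket at (554, 207). Yaw is 25.1°, which puts the gap line at 10.1°. Now going to the hopper.

>>> {"op": "play_rows", "data": {
  "series": [
    [2,-45,0,0,0,0],
    [2,-58,0,0,0,0],
    [2,-58,0,0,0,0],
    [2,-58,0,0,0,0],
    [2,-58,0,0,0,0],
    [2,-45,0,0,0,0],
    [0,-12,0,0,0,0],
    [0,0,0,0,0,0],
    [0,0,0,0,0,0]
  ]
}}

```text
time: 3.22
tool_pos: [0.5089, -0.1434, 0.2425]
ee_rot: [1.38, 1.57, 1.134]
force: [0.1, 0.2, -0.0]
gripper_width: 0.0511
```

```bash
python3 - <<'E'
from h import *
st()
a,d,P=shot("wrist"); h=P[...,2]
col=(a[...,2].astype(int)>1.5*a[...,0])
m=col&(h>.080)&(np.hypot(P[...,0]-.529,P[...,1]+.1435)<.07)
p=(P[m][:,:2]*1000).astype(np.float32); print(len(p),cv2.minAreaRect(p),np.percentile(P[m][:,2],[5,50,95]).round(4))
cv2.imwrite("pics/w2.png",a[60:400,120:520])
E
```

```text
t 3.23 p [ 508.9 -143.4  242.5] x [ 0.     0.001 -1.   ] ytool deg 75.9 j [-0.38  0.04  1.42  0.    1.68 -1.71] F [ 0.1  0.2 -0. ] T [0.05 0.01 0.  ] w 51.1
3384 ((508.1394958496094, -143.72262573242188), (100.9316177368164, 98.97628784179688), 35.046302795410156) [0.0888 0.2936 0.3243]
```

View pics/w2.png

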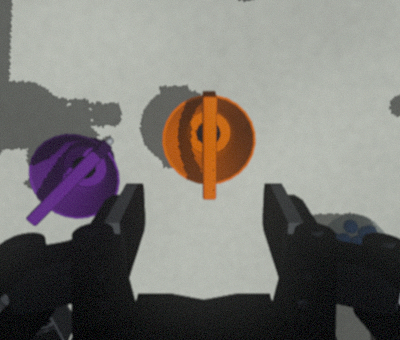

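The crop confirms it: the orange hopper with the bar is at crop (209,140), the purple one is at (75,175), and the bar lines up with the jaws. I'll redo the bar fit without the finger pixels.

```bash
python3 - <<'E'
from h import *
st()
a,d,P=shot("wrist"); h=P[...,2]
m=(a[...,2].astype(int)>1.5*a[...,0])&(h>.083)&(h<.098)&(np.hypot(P[...,0]-.529,P[...,1]+.1435)<.06)
p=(P[m][:,:2]*1000).astype(np.float32); print(len(p),cv2.minAreaRect(p),np.percentile(P[m][:,2],[5,50,95]).round(4))
E
```

```text
t 3.27 p [ 508.9 -143.6  242.5] x [ 0.     0.001 -1.   ] ytool deg 75.9 j [-0.38  0.04  1.42  0.    1.68 -1.71] F [0.1 0.3 0.5] T [ 0.03  0.02 -0.05] w 51.0
1425 ((529.14208984375, -143.519287109375), (11.370372772216797, 90.84175872802734), 75.86988830566406) [0.0884 0.0898 0.0909]
```

>>> {"op": "play_rows", "data": {
  "series": [
    [10,0,-40,0,0,0],
    [10,0,-50,0,0,0],
    [0,0,-45,0,0,0],
    [0,0,-22,0,0,0],
    [0,0,-12,0,0,0],
    [0,0,0,0,0,0],
    [0,0,0,0,0,0]
  ]
}}

```text
time: 4.2
tool_pos: [0.5298, -0.1456, 0.075]
ee_rot: [-0.082, 1.568, -0.331]
force: [0.2, -0.2, 0.6]
gripper_width: 0.0517
```

>>> {"op": "play_rows", "data": {
  "series": [
    [0,0,0,0,0,0],
    [0,0,0,0,0,0],
    [0,0,0,0,0,0],
    [0,0,0,0,0,0],
    [0,0,0,0,0,0],
    [0,0,0,0,0,0],
    [0,0,0,0,0,0],
    [0,0,0,0,0,0]
  ],
  "claw": -1,
  "squeeze": 80
}}

```text
time: 5.2
tool_pos: [0.5292, -0.1455, 0.0741]
ee_rot: [0.003, 1.569, -0.245]
force: [0.4, 0.4, 5.5]
gripper_width: 0.0106
```

```bash
python3 -c "
from h import *
st()"
```

```text
t 5.2 p [ 529.2 -145.5   74.1] x [ 0.001 -0.    -1.   ] ytool deg 75.74 j [-0.37  0.18  1.61  0.    1.35 -1.69] F [0.4 0.4 5.5] T [0.01 0.06 0.01] w 10.6
```

>>> {"op": "play_rows", "data": {
  "series": [
    [0,0,15,0,0,0],
    [0,0,40,0,0,0],
    [0,0,50,0,0,0],
    [3,40,36,0,0,0.06],
    [4,58,0,0,0,0.06],
    [4,58,0,0,0,0.06],
    [4,58,0,0,0,0.06],
    [4,58,0,0,0,0.06],
    [4,50,0,0,0,0.06],
    [2,30,0,0,0,0.064],
    [0,0,0,0,0,0],
    [0,0,0,0,0,0]
  ]
}}

```text
time: 6.7
tool_pos: [0.5535, 0.2059, 0.2139]
ee_rot: [-2.556, 1.569, -2.382]
force: [-0.7, -0.5, -0.3]
gripper_width: 0.0106
```

```bash
python3 - <<'E'
from h import *
o,M=st()
a,d,P=shot("wrist"); b,_,Q=shot("scene"); t,_,Qt=shot("top")
col=lambda i:(i[...,2].astype(int)>1.6*i[...,0])
h=Q[...,2]
for n,i,X in (("w",a,P),("s",b,Q),("t",t,Qt)):
    m=col(i)&(np.hypot(X[...,0]-.554,X[...,1]-.207)<.07)&(X[...,2]>.1)
    p=X[m]; print(n,len(p),p.shape and np.percentile(p,[1,50,99],axis=0).round(3).tolist(),[round(x,1) for x in cv2.minEnclosingCircle((p[:,:2]*1000).astype(np.float32))[0]])
cv2.imwrite("pics/s3.png",cv2.resize(b[130:310,260:440],None,fx=3,fy=3,interpolation=cv2.INTER_CUBIC))
E
```

```text
t 6.7 p [553.5 205.9 213.9] x [-0.001 -0.001 -1.   ] ytool deg 99.99 j [ 0.26  0.19  1.32 -0.    1.64 -1.48] F [-0.7 -0.5 -0.3] T [-0.   -0.03 -0.02] w 10.6
w 27585 [[0.509, 0.165, 0.168], [0.543, 0.204, 0.212], [0.579, 0.248, 0.294]] [542.1, 203.0]
s 1380 [[0.513, 0.164, 0.142], [0.564, 0.213, 0.188], [0.599, 0.245, 0.23]] [555.0, 206.9]
t 157 [[0.512, 0.156, 0.171], [0.53, 0.215, 0.194], [0.589, 0.24, 0.405]] [540.2, 190.9]
```

View pics/s3.png

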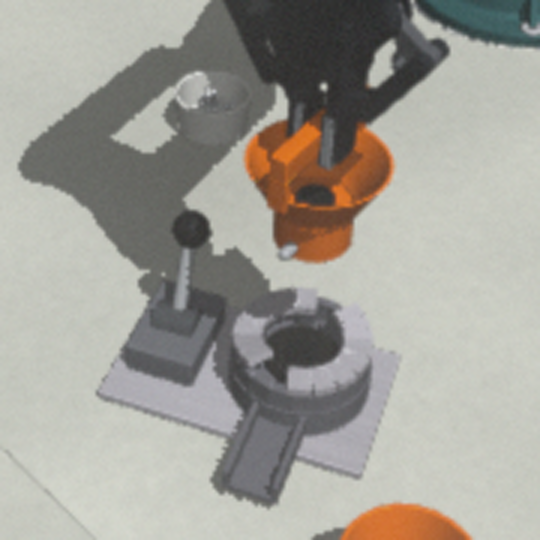

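Hopper is held upright with the pin in line with the near gap. In the scene camera it sits within about 1 mm of the socket axis. Lowering.

>>> {"op": "play_rows", "data": {
  "series": [
    [0.3,0.5,-30,0,0,0],
    [0,0,-30,0,0,0],
    [0,0,-16,0,0,0],
    [0,0,-5,0,0,0],
    [0,0,-5,0,0,0],
    [0,0,-3,0,0,0],
    [0,0,0,0,0,0]
  ]
}}

```text
time: 7.72
tool_pos: [0.5543, 0.2072, 0.1258]
ee_rot: [0.178, 1.57, 0.354]
force: [0.2, -0.6, -1.4]
gripper_width: 0.0106
```

```bash
python3 -c "
from h import *
st()"
```

```text
t 7.72 p [554.3 207.2 125.8] x [ 0.001  0.    -1.   ] ytool deg 100.05 j [ 0.26  0.23  1.44  0.    1.47 -1.48] F [ 0.2 -0.6 -1.4] T [-0.02 -0.01  0.01] w 10.6
```

>>> {"op": "play_rows", "data": {
  "series": [
    [0,0,-3,0,0,0],
    [0,0,-3,0,0,0],
    [0,0,0,0,0,0]
  ]
}}

```text
time: 8.1
tool_pos: [0.5538, 0.2071, 0.1189]
ee_rot: [3.116, 1.57, -2.992]
force: [-0.0, 0.0, -1.4]
gripper_width: 0.0107
```

```bash
python3 -c "
from h import *
st()"
```

```text
t 8.1 p [553.8 207.1 118.9] x [-0.001 -0.    -1.   ] ytool deg 100.04 j [ 0.26  0.23  1.45  0.    1.46 -1.48] F [-0.   0.  -1.4] T [-0.01 -0.   -0.01] w 10.7
```

Pins have passed between the lips with no contact force. Going down to the seal.

>>> {"op": "play_rows", "data": {
  "series": [
    [0,0,-4,0,0,0],
    [0,0,-3,0,0,0],
    [0,0,-2,0,0,0],
    [0,0,0,0,0,0]
  ]
}}

```text
time: 8.6
tool_pos: [0.554, 0.2071, 0.1101]
ee_rot: [3.046, 1.57, -3.062]
force: [-0.3, 0.5, -2.5]
gripper_width: 0.0103
```

```bash
python3 -c "
from h import *
st()"
```

```text
t 8.6 p [554.  207.1 110.1] x [-0. -0. -1.] ytool deg 100.04 j [ 0.26  0.24  1.46  0.    1.44 -1.48] F [-0.3  0.5 -2.5] T [-0.    0.02  0.06] w 10.3
```

>>> {"op": "play_rows", "data": {
  "series": [
    [0,0,-1,0,0,-0.08],
    [0,0,0,0,0,-0.1],
    [0,0,0,0,0,-0.1],
    [0,0,0,0,0,-0.1],
    [0,0,-0.5,0,0,-0.1],
    [0,0,0,0,0,0]
  ]
}}

```text
time: 9.35
tool_pos: [0.5544, 0.2071, 0.1094]
ee_rot: [0.516, 1.57, 0.213]
force: [0.3, 0.7, -1.1]
gripper_width: 0.0104
```

```bash
python3 -c "
from h import *
st()"
```

```text
t 9.35 p [554.4 207.1 109.4] x [ 0.001  0.    -1.   ] ytool deg 72.6 j [ 0.26  0.24  1.46 -0.    1.44 -1.01] F [ 0.3  0.7 -1.1] T [-0.09 -0.04 -0.03] w 10.4
```

>>> {"op": "play_rows", "data": {
  "series": [
    [0,0,-0.5,0,0,-0.1],
    [0,0,-0.6,0,0,-0.1],
    [0,0,-0.6,0,0,-0.1],
    [0,0,-0.5,0,0,-0.1],
    [0,0,-0.3,0,0,-0.1],
    [0,0,0,0,0,-0.1],
    [0,0,0,0,0,0]
  ]
}}

```text
time: 10.22
tool_pos: [0.5552, 0.2068, 0.1066]
ee_rot: [0.824, 1.568, -0.079]
force: [3.9, -0.9, -3.2]
gripper_width: 0.0106
```

```bash
python3 -c "
from h import *
st()"
```

```text
t 10.22 p [555.2 206.8 106.6] x [ 0.003 -0.    -1.   ] ytool deg 38.26 j [ 0.26  0.24  1.47 -0.    1.43 -0.41] F [ 3.9 -0.9 -3.2] T [-0.15 -0.7  -0.15] w 10.6
```

>>> {"op": "play_rows", "data": {
  "series": [
    [0,0,0,0,0,-0.1],
    [0,0,0,0,0,-0.1],
    [0,0,0,0,0,-0.06],
    [0,0,0,0,0,0],
    [0,0,0,0,0,0]
  ]
}}

```text
time: 10.85
tool_pos: [0.554, 0.2066, 0.1067]
ee_rot: [-0.32, 1.57, -1.482]
force: [1.1, -3.3, 1.7]
gripper_width: 0.0105
```

```bash
python3 -c "
from h import *
st()"
```

```text
t 10.85 p [554.  206.6 106.7] x [ 0.    -0.001 -1.   ] ytool deg 23.4 j [ 0.26  0.24  1.47 -0.    1.43 -0.15] F [ 1.1 -3.3  1.7] T [-0.64 -0.03  0.67] w 10.5
```

Torque rose to 0.67 N·m at ψ 23.4°, so it's at the stop. One firmer nudge, then I unload, release and rise.

>>> {"op": "play_rows", "data": {
  "series": [
    [0,0,0,0,0,-0.04],
    [0,0,0,0,0,0],
    [0,0,0,0,0,0]
  ]
}}

```text
time: 11.22
tool_pos: [0.5542, 0.2068, 0.1066]
ee_rot: [0.125, 1.57, -1.078]
force: [0.1, -4.7, 1.3]
gripper_width: 0.0109
```

```bash
python3 -c "
from h import *
st()"
```

```text
t 11.22 p [554.2 206.8 106.6] x [ 0.001 -0.001 -1.   ] ytool deg 21.1 j [ 0.26  0.24  1.47 -0.    1.43 -0.11] F [ 0.1 -4.7  1.3] T [-0.67 -0.03  1.55] w 10.9
```

>>> {"op": "play_rows", "data": {
  "series": [
    [0,0,0,0,0,0.05],
    [0,0,0,0,0,0],
    [0,0,0,0,0,0]
  ]
}}

```text
time: 11.6
tool_pos: [0.5541, 0.2067, 0.1066]
ee_rot: [-0.11, 1.57, -1.266]
force: [-0.4, -4.5, 2.2]
gripper_width: 0.0106
```

>>> {"op": "play_rows", "data": {
  "series": [
    [0,0,0,0,0,0],
    [0,0,0,0,0,0],
    [0,0,0,0,0,0],
    [0,0,30,0,0,0],
    [0,0,40,0,0,0],
    [0,0,40,0,0,0],
    [-40,-15,20,0,0,0],
    [-40,-15,0,0,0,0],
    [0,0,0,0,0,0],
    [0,0,0,0,0,0]
  ],
  "claw": -0.2
}}

```text
time: 12.85
tool_pos: [0.4744, 0.1774, 0.2365]
ee_rot: [1.82, 1.57, 0.665]
force: [-0.5, -0.1, -0.1]
gripper_width: 0.0338
```

```bash
python3 - <<'E'
from h import *
st()
b,_,Q=shot("scene"); a,_,P=shot("wrist"); t,_,Qt=shot("top")
for n,i,X in (("w",a,P),("s",b,Q),("t",t,Qt)):
    m=(i[...,2].astype(int)>1.6*i[...,0])&(np.hypot(X[...,0]-.554,X[...,1]-.207)<.06)&(X[...,2]>.115)&(X[...,2]<.135)
    p=X[m]
    if len(p)>5: print(n,len(p),cv2.minAreaRect((p[:,:2]*1000).astype(np.float32)),np.percentile(p[:,2],[5,50,95]).round(4))
    m=(i.max(2)<75)&(np.hypot(X[...,0]-.565,X[...,1]-.115)<.04)&(X[...,2]>.078)&(X[...,2]<.115)
    p=X[m]
    if len(p)>5: print(n,"ball",len(p),p.mean(0).round(4))
cv2.imwrite("pics/s4.png",cv2.resize(b[130:310,260:440],None,fx=3,fy=3,interpolation=cv2.INTER_CUBIC))
E
```

```text
t 12.85 p [474.4 177.4 236.5] x [ 0.001  0.001 -1.   ] ytool deg 23.83 j [ 0.25 -0.01  1.48  0.    1.67 -0.17] F [-0.5 -0.1 -0.1] T [0.02 0.01 0.04] w 33.8
w 2242 ((554.7030029296875, 206.4565887451172), (12.826139450073242, 91.68658447265625), 24.988019943237305) [0.1169 0.1224 0.1237]
s 315 ((555.148681640625, 206.03253173828125), (14.85949993133545, 90.9598617553711), 25.995319366455078) [0.1158 0.1208 0.1229]
s ball 106 [0.5723 0.118  0.1003]
t 31 ((569.9136962890625, 171.65066528320312), (11.437073707580566, 15.561415672302246), 24.028398513793945) [0.1202 0.1231 0.1265]
t ball 80 [0.5664 0.1137 0.1032]
```

View pics/s4.png

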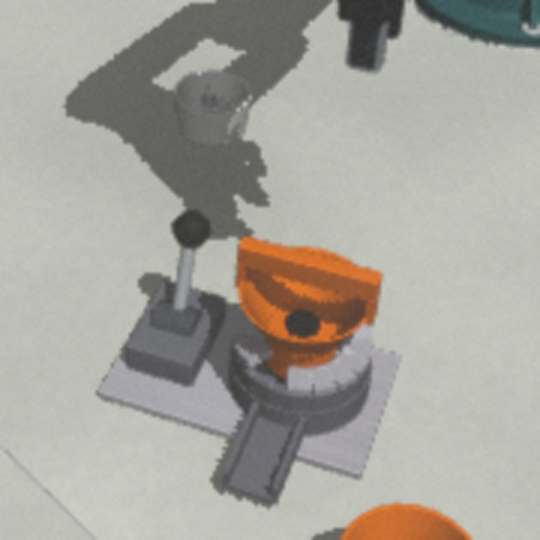

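The hopper is locked. The bar lies at 25.0° across (feeder y), and its top is at 122.4 mm, so the underside is at about 32.4 mm, meaning 3.5 mm of camming. Next is the lever: closed fingers start behind the ball.

>>> {"op": "play_rows", "data": {
  "series": [
    [18,-45,0,0,0,0.02],
    [18,-45,0,0,0,0],
    [0,0,-50,0,0,0],
    [0,0,-50,0,0,0],
    [0,0,-35,0,0,0],
    [0,0,-12,0,0,0],
    [0,0,0,0,0,0],
    [0,0,0,0,0,0]
  ],
  "claw": -1
}}

```text
time: 14.0
tool_pos: [0.5117, 0.0873, 0.0914]
ee_rot: [1.204, 1.567, 0.069]
force: [0.1, 1.2, 0.9]
gripper_width: 0.0002
```

>>> {"op": "play_rows", "data": {
  "series": [
    [9,4.2,0,0,0,0],
    [9,4.2,0,0,0,0],
    [9,4.2,0,0,0,0],
    [9,4.2,0,0,0,0],
    [9,4.2,0,0,0,0],
    [9,4.2,0,0,0,0],
    [9,4.2,0,0,0,0],
    [9,4.2,0,0,0,0],
    [0,0,0,0,0,0]
  ]
}}

```text
time: 15.12
tool_pos: [0.5828, 0.1211, 0.0891]
ee_rot: [1.522, 1.57, 0.387]
force: [0.3, -1.3, 0.0]
gripper_width: 0.0002
```

```bash
python3 - <<'E'
from h import *
o,M=st()
f=R.from_euler('z',-25.1,degrees=True).apply(o["tool_pos"]*1000-[554,207,0]); print("feeder frame",f.round(1))
b,_,Q=shot("scene")
cv2.imwrite("pics/s5.png",cv2.resize(b[130:310,260:440],None,fx=3,fy=3,interpolation=cv2.INTER_CUBIC))
E
```

```text
t 15.12 p [582.8 121.1  89.1] x [ 0.001  0.    -1.   ] ytool deg 25.0 j [ 0.11  0.26  1.48  0.    1.4  -0.33] F [ 0.3 -1.3  0. ] T [ 0.03  0.02 -0.01] w 0.2
feeder frame [-10.3 -90.   89.1]
```

View pics/s5.png

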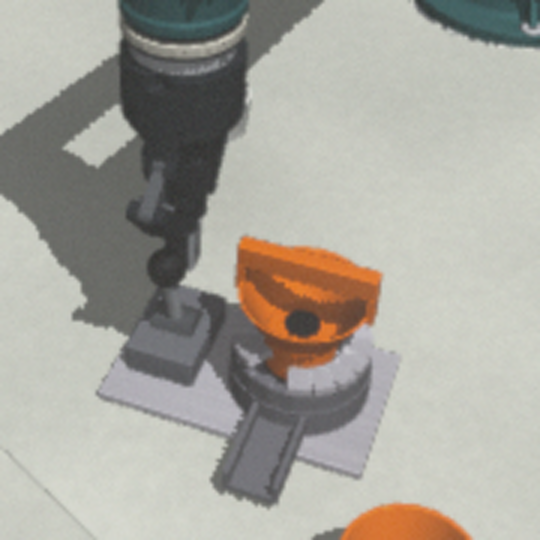

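The ball has been pushed part of the way over, to (165,265) in the crop, and the fingers are clear of the hopper. I'll keep pushing in small steps until the stop.

>>> {"op": "play_rows", "data": {
  "series": [
    [4.5,2.1,0,0,0,0],
    [4.5,2.1,0,0,0,0],
    [2.7,1.3,0,0,0,0],
    [0,0,0,0,0,0]
  ]
}}

```text
time: 15.68
tool_pos: [0.594, 0.1263, 0.0893]
ee_rot: [1.496, 1.57, 0.361]
force: [-0.1, -1.2, -0.3]
gripper_width: 0.0003
```

```bash
python3 -c "
from h import *
st()"
```

```text
t 15.68 p [594.  126.3  89.3] x [ 0.  0. -1.] ytool deg 24.99 j [ 0.12  0.29  1.44  0.    1.41 -0.32] F [-0.1 -1.2 -0.3] T [ 0.02  0.06 -0.04] w 0.3
```

>>> {"op": "play_rows", "data": {
  "series": [
    [1.8,0.8,0,0,0,0],
    [1.8,0.8,0,0,0,0],
    [0,0,0,0,0,0]
  ]
}}

```text
time: 16.05
tool_pos: [0.5975, 0.1279, 0.0893]
ee_rot: [1.573, 1.571, 0.438]
force: [-0.7, -1.4, -0.2]
gripper_width: -0.0001
```

```bash
python3 -c "
from h import *
st()"
```

```text
t 16.05 p [597.5 127.9  89.3] x [ 0.  0. -1.] ytool deg 24.98 j [ 0.12  0.3   1.43  0.    1.41 -0.32] F [-0.7 -1.4 -0.2] T [-0.04  0.13 -0.04] w -0.1
```

>>> {"op": "play_rows", "data": {
  "series": [
    [1.8,0.8,0,0,0,0],
    [1.8,0.8,0,0,0,0],
    [0,0,0,0,0,0]
  ]
}}

```text
time: 16.42
tool_pos: [0.5994, 0.1287, 0.0892]
ee_rot: [-1.643, 1.566, -2.778]
force: [-5.6, -2.5, 1.3]
gripper_width: 0.0002
```

>>> {"op": "play_rows", "data": {
  "series": [
    [1.8,0.8,0,0,0,0],
    [0,0,0,0,0,0]
  ]
}}

```text
time: 16.68
tool_pos: [0.5997, 0.1288, 0.0891]
ee_rot: [-1.635, 1.562, -2.77]
force: [-10.0, -4.7, 4.2]
gripper_width: 0.0002
```

Force jumped to about 11 N with no further travel, so the lever is at its end stop. Backing off along the push line, then up and away.

>>> {"op": "play_rows", "data": {
  "series": [
    [-10,-4.6,0,0,0,0],
    [-30,-14,0,0,0,0],
    [-40,-19,0,0,0,0],
    [-20,-10,30,0,0,0],
    [0,0,50,0,0,0],
    [-30,-20,50,0,0,0],
    [-30,-20,0,0,0,0],
    [0,0,0,0,0,0],
    [0,0,0,0,0,0]
  ]
}}

```text
time: 17.8
tool_pos: [0.4432, 0.0428, 0.2194]
ee_rot: [1.414, 1.569, 0.279]
force: [0.6, -0.1, 0.4]
gripper_width: -0.0002
```

```bash
python3 - <<'E'
from h import *
st()
b,_,Q=shot("scene"); t,_,Qt=shot("top"); z=np.load("s0.npz")
F=R.from_euler('z',-25.1,degrees=True)
m=(b.max(2)<75)&(np.hypot(Q[...,0]-.605,Q[...,1]-.14)<.06)&(Q[...,2]>.08)&(Q[...,2]<.11)
p=Q[m]; print("ball scene, feeder frame",len(p),F.apply(p.mean(0)*1000-[554,207,0]).round(1))
p0=z["P"][(z["a"].max(2)<75)&(np.hypot(z["P"][...,0]-.57,z["P"][...,1]-.115)<.04)&(z["P"][...,2]>.08)]
print("before",F.apply(p0.mean(0)*1000-[554,207,0]).round(1))
m=(b[...,2].astype(int)>1.6*b[...,0])&(np.hypot(Q[...,0]-.554,Q[...,1]-.207)<.06)&(Q[...,2]>.115)&(Q[...,2]<.135)
print("bar",cv2.minAreaRect((Q[m][:,:2]*1000).astype(np.float32)),np.median(Q[m][:,2]))
for n,bx in dict(jar=(318,120,355,168),ram=(332,248,370,285),cup=(172,145,215,190),ball=(175,235,205,260),purple=(415,185,465,235)).items():
    r=[]
    for X in (z["Q"],Qt):
        s=X[bx[1]:bx[3],bx[0]:bx[2]]; s=s[s[...,2]>.02]; r.append((s.mean(0)*1000).round(1) if len(s) else None)
    print(n,*r)
cv2.imwrite("pics/s6.png",cv2.resize(b[100:370,170:510],None,fx=2.2,fy=2.2,interpolation=cv2.INTER_CUBIC))
E
```

```text
t 17.8 p [443.2  42.8 219.4] x [ 0.002  0.    -1.   ] ytool deg 24.98 j [-0.03 -0.14  1.64  0.    1.64 -0.47] F [ 0.6 -0.1  0.4] T [-0.01  0.02 -0.05] w -0.2
ball scene, feeder frame 110 [ 40.1 -87.4  96.5]
before [-20.3 -88.4 100.2]
bar ((555.2684936523438, 206.1333465576172), (15.0331449508667, 91.205322265625), 23.488889694213867) 0.12081771262312424
jar [698.5 -11.6  90.3] [698.5 -11.7  89.8]
ram [383.8 -50.6  31.6] [405.2  -3.2 522.3]
cup [655.5 379.2  52.1] [655.3 379.2  52. ]
ball [436.  385.9  36.4] [436.  386.   36.5]
purple [ 533.4 -280.3   54.7] [ 533.4 -280.2   54.9]
```

View pics/s6.png

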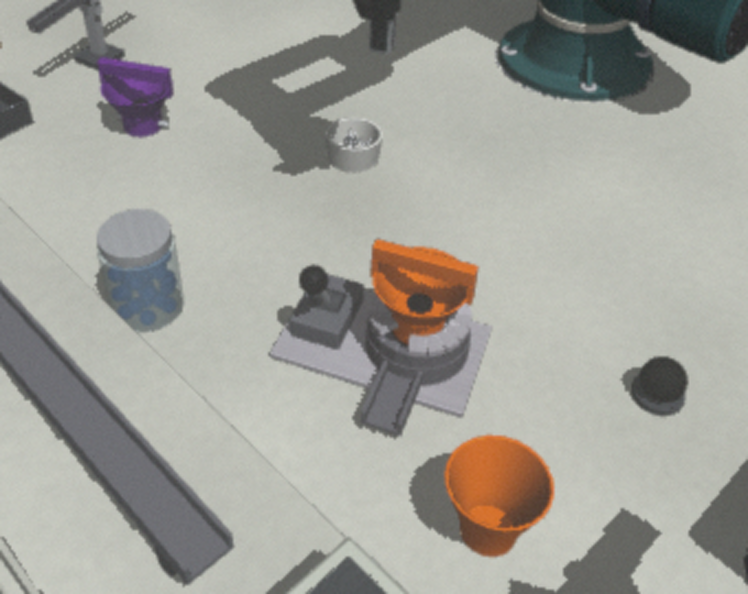

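The lever now leans away at crop (313,280) and the bystanders look unmoved; the ramekin's top-camera reading was spoiled by the arm, but it sits at the same pixels in the scene view. One sphere fit on the ball to check the gate angle.

```bash
python3 - <<'E'
from h import *
from scipy.optimize import least_squares
b,_,Q=shot("scene"); z=np.load("s0.npz"); F=R.from_euler('z',-25.1,degrees=True)
for n,i,X,g in (("before",z["a"],z["P"],-33.6),("after",b,Q,33.6)):
    L=F.apply((X.reshape(-1,3)*1000-[554,207,0])).reshape(X.shape)
    m=(i.max(2)<80)&(np.linalg.norm(L-[g,-90,91.4],axis=-1)<25)
    p=L[m]; r=least_squares(lambda c:np.linalg.norm(p-c,axis=1)-13,[g,-90,91.4],loss="soft_l1",f_scale=1)
    print(n,len(p),r.x.round(1),"lean rad",round(np.arctan2(r.x[0],r.x[2]-30),3))
E
```

```text
before 101 [-27.5 -91.   93.4] lean rad -0.409
after 118 [ 33.3 -90.8  90.2] lean rad 0.505
```

```bash
python3 -c "
from h import *
st(); print(bot.sign_off())"
```

```text
t 17.95 p [443.2  43.  218.7] x [-0.001  0.    -1.   ] ytool deg 25.02 j [-0.03 -0.14  1.64  0.    1.64 -0.47] F [-0.3 -0.   0. ] T [-0.01  0.05 -0.04] w -0.2
the job is handed in; nothing more can be done
None
```

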